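# Close and lock the drive cover of a jar capping machine

### The job

Swing the capping machine's open drive cover down until it lies fully shut, then push its blue sprung knob in and turn it a quarter turn clockwise so that it locks and stays in when you let go. Leave the jars, the loose gold caps and everything else on the bench where they are.

Things in the scene. Friction and masses are not known exactly. Their poses are not given: they have to be found in the camera images.
- capper: bench cap-tightening machine fixed to the bench: a white box 300 (x) x 420 (y) mm, its flat deck 118 mm above the bench. Origin at the centre of its underside, x to its back, y to its left (seen from the robot), z up. A red stop button stands 27 mm out of the front. The right half (y < 0) is the drive compartment with its hinged aluminium cover.
- capper_head (a point): centre of the underside of the machine's capping chuck, 244 mm above the bench, at [-40, 100] mm in the machine's frame. Head and column fill x -80 to 140, y 60 to 140 mm there, up to 436 mm high; a jar stands below the chuck on a turntable, between two clamp jaws.
- cover_hinge (a point): middle of the cover's hinge line, at [45, -100, 118.5] mm in the machine's frame, axes as the machine's (y along the hinge). The cover is a plate 182 mm long (from the hinge towards -x when shut), 186 mm wide and 5 mm thick, its underside in the plane of the hinge line.
- cover_edge (a point): middle of the free edge of the cover on its outer face: 182 mm from the hinge, 5 mm off the hinge plane. Axes of the cover: x from the free edge towards the hinge, y along the hinge, z out of the outer face (up when shut).
- cover (a joint): opening angle of the cover, rad: 0 = shut, flat on the deck; grows as the free edge swings up (limit 1.3). Starts ajar at 0.6 to 1.1. A stiff friction hinge (0.75 N m) holds it wherever it is left: it does not fall shut and must be pushed down all the way, with 2 to 9 N near the free edge.
- knob_top (a point): centre of the top of the blue wing of the locking knob, on the cover's middle line 140 mm from the hinge; x along the wing, z out of the cover. The wing is 56 mm long, 14 wide, 26 high and stands on a black round skirt, 56 mm across and 8 thick. With the knob out, the wing's top is 46 mm, the skirt's upper side 20 mm and its lower side 12 mm above the cover's outer face.
- knob_press (a joint): how far the knob is pushed in, m: 0 = out, 0.010 = bottom. Its spring takes 4 N at 0, 12 N at the bottom. With the cover shut, its locking bar lies in the slot of a receptacle below: the knob turns only while pushed in more than 0.008. After the quarter turn, let go, it rises into a notch at 0.005 and stays locked; it turns back only if pushed in again.
- knob_turn (a joint): turn of the knob, rad, clockwise seen from above: 0 = unlocked (start; wing along the machine's x, at a red mark on the cover), 1.571 = locked (wing along y, at a green mark); a stop at each end. It catches in its notch from about 1.43 on and has about 0.15 play there. If turned while the cover is open, the bar lies across the slot and the cover will not shut: turn it back first.
- jar_a: loose black jar with gold screw cap, 73 mm in diameter, 86 mm high; origin at the centre of its foot
- jar_b: loose jar, as jar_a
- jar_c: loose jar, as jar_a
- jar_d: loose jar, as jar_a, standing on the machine's turntable
- cap_a: loose gold cap lying on the bench, 73 mm in diameter, 32 mm high; origin at the centre of its underside
- cap_b: loose gold cap, as cap_a. (Other things on the bench are fixed or heavy and stand at its sides: baskets, cartons and a scale, up to 210 mm high, all more than 0.48 m to the left or right of the robot, and a label roll, 130 mm high, near the far right edge.)
- cap_c: loose gold cap, as cap_a, lying on the machine's deck behind the cover

How it is judged (in metres and radians):
On the way:
1. the cover is shut (value of joint cover below 0.02 rad), for 0.2 s.
At the end, for the whole second after the job is handed in: The cover is shut (within 0.02 rad), and the knob is locked: turned clockwise by more than 1.38 rad (a quarter turn, less play) and held in its notch, pushed in 3.5 to 6.5 mm, after being let go. No jar or loose cap, on the bench or on the machine, has been shifted by more than 30 mm (value of joint cover below 0.02 rad and value of joint knob_turn above 1.38 rad and value of joint knob_press between 0.0035 and 0.0065 m); the robot touches nothing.
It fails at once if a jar is shifted by more than 30 mm (distance of any of jar_a, jar_b, jar_c, jar_d from where it was at the start of the episode above 0.03 m).
It fails at once if a loose cap is shifted by more than 30 mm (distance of any of cap_a, cap_b, cap_c from where it was at the start of the episode above 0.03 m).
It also fails if it takes over 51 s, if anything falls off the work surface, if the arm or the gripper's body presses on something with over 40 N, if the wrist force passes 120 N, or if a joint passes its speed limit or range.

### The arm

A 6-joint arm with a two-finger parallel gripper is mounted at the origin on the work surface. World frame = base frame: x ahead of the robot, y to its left, z up, the work surface at z = 0. Lengths are in mm, angles in rad, forces in N, time in s.
With the tool pointing down it reaches from about 350 to 875 mm from the base axis. Payload 4.2 kg.
Tool frame: the origin (TCP) lies midway between the tips of the shut fingers; the grasp point (between the pads) lies 19 mm behind it (arm.hold_point_z is the distance from the TCP to the grasp point, in mm); z points along the fingers, y is the line along which they close (so a half turn about z gives the same grasp; the last joint's range is limited). The gripper opens to 85 mm and grips with 20 to 120 N. Pads are 22 mm wide; open, the fingers measure 114 mm over their backs; the gripper's body (76 mm by 85 mm) begins 54 mm behind the grasp point. The pads swing forward as they close: fully open they stand 13 mm farther back than shut.
Start: joints at [1.566, 0.385, 0.008, 0, -1.194, -0.259], TCP at [162.937, 603.366, 231.312] pointing down, gripper open.
Joint ranges: [-3.14, 3.14], [-1.21, 2.06], [-1.07, 1.41], [-3.16, 2.05], [-2.99, -0.16], [-3.1, 3.1]. Speed limits (rad/s): [2.79, 2.79, 3.14, 3.14, 3.14, 3.14].

### API

Orientations are given as a unit quaternion [x, y, z, w].
In Python, from bench import arm, vision gives the robot as it stands. The module is installed in compiled form; this text tells all that it offers.
- The arm moves only by the tool servo_tool, never from a script. Its argument "plan" is a list of rows, each a list of 7 numbers: the shift along the world's x, y, z each as a share of 300 mm, from -1 to 1, then the turn, a rotation vector about the world's x, y, z each as a share of 2 rad, from -1 to 1, then the opening, from 0 (shut) to 1 (fully open). A call has 1 to 20 rows; each row shifts and turns the commanded pose from where the row before left it; what a row does not reach is not made up. A row lasts 1/8 s, in which the tool goes at most 62.5 mm and 10.7 degrees, less where a joint would pass 70% of its speed; a pose out of reach is approached as far as the arm can. A call with a number of a shift or a turn outside -1 to 1 is refused whole. A call with a gripper value outside its range is refused whole. The fingers move at their own pace and stop on an object; the grip force is fixed at half the most. Time passes only in rows, so rows that do not move let the fingers close. It gives the time, the measured TCP pose, the force, the opening and the grip force at its end, in the units of the state.
- arm.read_state(): the state, without advancing time (a new reading comes with each control period).
- vision.get_image(name): name is "scene" or "top" or "wrist"; returns a dict with "image" (400x640x3 uint8, red, green, blue), "z_map" (400x640 float32, mm along the optical axis (not along the pixel's ray), 0 where there is no reading), "K" (3x3 intrinsics, pixels), "world_to_cam" (4x4, takes a point from world to camera coordinates); the wrist camera has in their place "mount" (4x4, takes a point from camera to tool coordinates, whose origin is the TCP and whose axes are the flange's). Camera axes: x right, y down, z forward; pixel columns grow to the right and rows downward; lengths in mm; the calibration is good to about 2 mm. A picture is of the moment at which its call begins: read the wrist's pose just before it.
- arm.job_done(): hands the job in; it is judged then, once.
The state is a dict: "clock": time; "joints": joint angles; "joint_vel": joint speeds; "joint_efforts": joint torques, N m; "position": TCP position; "ee_rot": TCP orientation; "contact_force": force on the tool from outside, world axes, zero at the start; "wrist_torque": the same for the moment, N m; "gripper_width": finger opening in mm; "grasp_force": force on a finger pad.
Only numpy, scipy, OpenCV 4.12 (cv2) and the standard library are available. Lean on these libraries where they do the work, as an engineer would, in place of code of your own. Each camera call takes 0.05 s, during which the arm holds its last target. There are 200 camera calls.

## Working session

There is one attempt and no reset: what is moved stays moved. The work goes in short steps, Python scripts to look and compute and a tool call to move; the robot and the scene stay as the last step left them, time stands still between calls to the robot, and variables do not carry over. Pictures are saved under pics/ and viewed, at most 10 in all, crops included, and the job is handed in when it is done.

Besides the shell and the picture viewer there is one more tool, called after "Call:" as name(argument=value, ...), one argument or row to a line, values as JSON. servo_tool: Moves the arm, as the interface text tells. Its arguments: {"type":"object","properties":{"plan":{"type":"array"}},"required":["plan"]}

```bash
mkdir -p pics
cat > h.py <<'E'
from bench import arm, vision
import numpy as np, cv2
def snap(n,f):
    d=vision.get_image(n); cv2.imwrite(f'pics/{f}.png',d['image'][:,:,::-1]); np.savez(f'pics/{f}.npz',**d); return d
def world(d,u,v,z=None):
    K=np.array(d['K']);T=np.linalg.inv(d['world_to_cam'])
    z=d['z_map'][int(v),int(u)] if z is None else z
    p=np.array([(u-K[0,2])/K[0,0]*z,(v-K[1,2])/K[1,1]*z,z,1]); return (T@p)[:3]
E
python3 - <<'E'
from h import *
s=arm.read_state();print(s['clock'],s['position'],s['ee_rot'],arm.hold_point_z)
a=snap('scene','s1');b=snap('top','t1')
for d in(a,b):print(np.linalg.inv(d['world_to_cam']).round(2),d['K'])
E
```

```text
0.0 [162.79650175 602.82343729 230.2345725 ] [ 9.91300358e-01 -1.31614705e-01 -1.00029232e-04  1.07691003e-03] 18.700000000000003
[[ 5.9000e-01  6.2000e-01 -5.2000e-01  1.0797e+03]
 [ 8.1000e-01 -4.5000e-01  3.8000e-01 -4.3142e+02]
 [ 0.0000e+00 -6.5000e-01 -7.6000e-01  8.8833e+02]
 [ 0.0000e+00  0.0000e+00  0.0000e+00  1.0000e+00]] [[363.38215546   0.         323.90018055]
 [  0.         363.38215546 193.72032458]
 [  0.           0.           1.        ]]
[[ 3.00000e-02 -9.90000e-01  1.60000e-01  4.31080e+02]
 [-1.00000e+00 -3.00000e-02 -2.00000e-02 -5.10300e+01]
 [ 2.00000e-02 -1.60000e-01 -9.90000e-01  1.14288e+03]
 [ 0.00000e+00  0.00000e+00  0.00000e+00  1.00000e+00]] [[372.69308393   0.         327.33330086]
 [  0.         372.69308393 206.52666746]
 [  0.           0.           1.        ]]
```

View pics/s1.png

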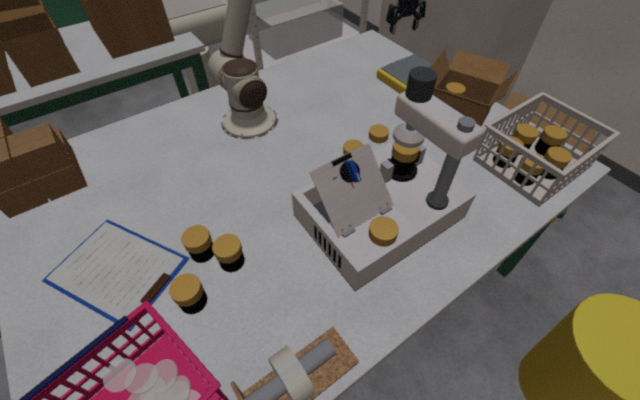

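View pics/t1.png

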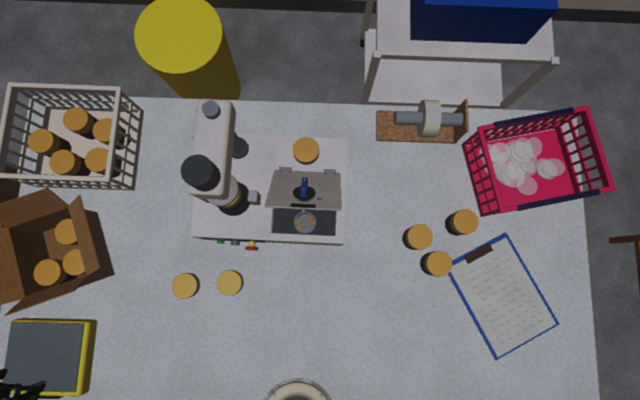

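The scene view shows the cover ajar around (352,188), with the knob at (350,172). In the top view the machine spans about (193-348, 137-243), with the cover around (303,190) and the knob at (304,187). Cap_c is at (306,150), and two loose caps lie in front at (184,286) and (229,283).

Run:
```python
from h import *
a=dict(np.load('pics/s1.npz'));b=dict(np.load('pics/t1.npz'))
A=cv2.resize(b['image'][120:260,185:360],(800,640),interpolation=cv2.INTER_CUBIC)
A=cv2.resize(b['image'][125:255,185:358],None,fx=4.6,fy=4.6,interpolation=cv2.INTER_CUBIC)
cv2.imwrite('pics/t1c.png',A[:,:,::-1])
B=cv2.resize(a['image'][130:280,285:480],None,fx=4,fy=4,interpolation=cv2.INTER_CUBIC)
cv2.imwrite('pics/s1c.png',B[:,:,::-1])
def cloud(d):
    v,u=np.mgrid[:400,:640];z=d['z_map'];K=d['K']
    p=np.stack([(u-K[0,2])/K[0,0]*z,(v-K[1,2])/K[1,1]*z,z,np.ones_like(z)],-1)
    return (p@np.linalg.inv(d['world_to_cam']).T)[...,:3]
for n,d in(('top',b),('scene',a)):
    P=cloud(d); ok=d['z_map']>0
    m=ok&(abs(P[...,2]-118)<7)&(P[...,0]>350)&(P[...,0]<800)&(abs(P[...,1])<400)
    m=cv2.morphologyEx(m.astype('u1'),cv2.MORPH_OPEN,np.ones((3,3)))
    nn,l,st,_=cv2.connectedComponentsWithStats(m)
    print(n,st[1:][st[1:,4]>60])
    q=P[m>0];print(np.percentile(q,[1,50,99],axis=0).round(1),cv2.minAreaRect(q[:,:2].astype('f4')))
P=cloud(b)
for u,v in[(205,235),(190,140),(345,140),(342,240),(200,242),(304,187),(304,178),(280,195),(330,195),(282,178),(330,178),(320,206)]:print(u,v,P[v,u].round(1))
```

```text
top [[ 191  134  157  110 7242]]
[[ 496.2 -115.8  113.6]
 [ 652.9  112.5  118. ]
 [ 792.8  299.1  122.7]] ((646.212158203125, 92.45407104492188), (420.34600830078125, 300.815673828125), 88.85307312011719)
scene [[ 373  142   20   23  263]
 [ 292  155  183  117 5666]]
[[ 500.3 -120.   112.5]
 [ 717.8   93.   117. ]
 [ 797.1  294.2  123.2]] ((646.052734375, 91.04395294189453), (423.689208984375, 302.4211730957031), 88.95883178710938)
205 235 [504.5 264.7 117.2]
190 140 [812.7 371.7  -1.4]
345 140 [ 786.9 -113.2  120.2]
342 240 [ 501.2 -110.5  117.8]
200 242 [4.912e+02 3.141e+02 3.000e-01]
304 187 [613.9  -8.5 272.9]
304 178 [643.5  -6.  240.5]
280 195 [603.1  53.8 218. ]
330 195 [608.3 -72.2 210.7]
282 178 [662.1  57.9 153.6]
330 178 [668.  -72.5 145.8]
320 206 [573.6 -47.8 245.9]
```

View pics/t1c.png

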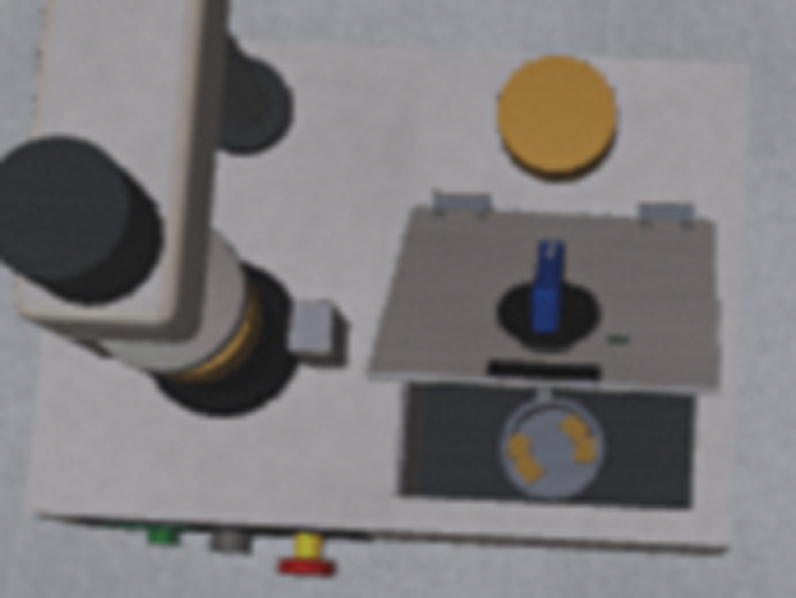

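View pics/s1c.png

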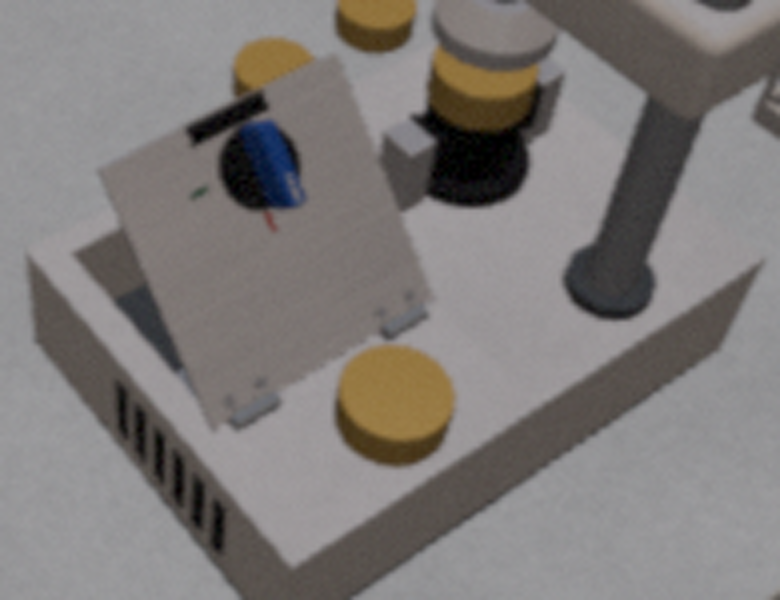

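The top crop shows the hinge along (415-715, 215), the wing at (548,285) along the machine's x, and the receptacle at (552,448). The scene crop confirms the cover is open, with the wing next to the red mark at (270,220). From the depth data the machine centre is about (646, 92) with yaw about -0.02. That puts the hinge at (689, -9), the cover angle at about 0.81 rad and the shut knob at (549, -6). First move: go above the cover, off to the right of the knob, with the fingers shut.

Call:
servo_tool(
  plan=[
    [0.087,-0.14,0.02,0,0,0.0077,0],
    [0.087,-0.14,0.02,0,0,0.0077,0],
    [0.087,-0.14,0.02,0,0,0.0077,0],
    [0.087,-0.14,0.02,0,0,0.0077,0],
    [0.087,-0.14,0.02,0,0,0.0077,0],
    [0.087,-0.14,0.02,0,0,0.0077,0],
    [0.087,-0.14,0.02,0,0,0.0077,0],
    [0.087,-0.14,0.02,0,0,0.0077,0],
    [0.087,-0.14,0.02,0,0,0.0077,0],
    [0.087,-0.14,0.02,0,0,0.0077,0],
    [0.087,-0.14,0.02,0,0,0.0077,0],
    [0.087,-0.14,0.02,0,0,0.0077,0],
    [0.087,-0.14,0.02,0,0,0.0077,0],
    [0.087,-0.14,0.02,0,0,0.0077,0],
    [0.087,-0.14,0.02,0,0,0.0077,0],
    [0.087,-0.14,0.02,0,0,0.0077,0],
    [0,0,0,0,0,0,0],
    [0,0,0,0,0,0,0],
  ],
)

```text
clock: 2.35
position: [580.1, -68.7, 326.5]
ee_rot: [1.0, -0.009, -0.001, -0.0]
contact_force: [-0.3, -0.4, -0.2]
gripper_width: 0.1
grasp_force: 0.0
```

Call:
servo_tool(
  plan=[
    [0.01,0,-0.085,0,0,0,0],
    [0.01,0,-0.085,0,0,0,0],
    [0.01,0,-0.085,0,0,0,0],
    [0,0,-0.03,0,0,0,0],
    [-0.018,0,-0.02,0,0,0,0],
    [-0.018,0,-0.02,0,0,0,0],
    [-0.018,0,-0.02,0,0,0,0],
    [-0.018,0,-0.02,0,0,0,0],
    [-0.014,0,-0.024,0,0,0,0],
    [-0.014,0,-0.024,0,0,0,0],
    [-0.014,0,-0.024,0,0,0,0],
    [-0.014,0,-0.024,0,0,0,0],
  ],
)

```text
clock: 3.85
position: [550.7, -68.9, 188.3]
ee_rot: [1.0, -0.009, -0.0, 0.0]
contact_force: [0.6, 0.4, 2.0]
gripper_width: -0.0
grasp_force: 0.9
```

Run:
```python
from h import *
d=snap('scene','s2')
B=cv2.resize(d['image'][90:280,270:480],None,fx=3,fy=3,interpolation=cv2.INTER_CUBIC)
cv2.imwrite('pics/s2c.png',B[:,:,::-1])
```

```text
(no output)
```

View pics/s2c.png

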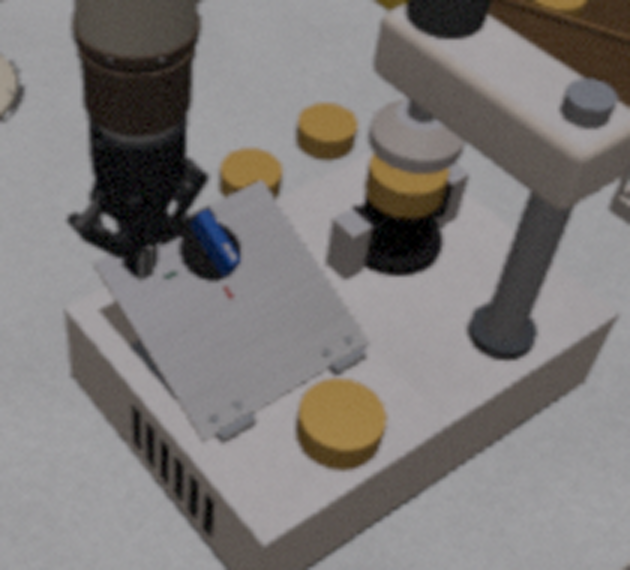

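The cover is swinging down, with its tip at about (145,265). The gripper's right knuckle at (195,180) comes close to the knob at (212,240), so I'll shift the contact 18 mm further to the right before finishing.

Call:
servo_tool(
  plan=[
    [0,0,0.035,0,0,0,0],
    [0,-0.06,0,0,0,0,0],
    [0,0,-0.035,0,0,0,0],
    [-0.009,0,-0.026,0,0,0,0],
    [-0.009,0,-0.026,0,0,0,0],
    [-0.009,0,-0.026,0,0,0,0],
    [-0.009,0,-0.026,0,0,0,0],
    [-0.0035,0,-0.027,0,0,0,0],
    [-0.0035,0,-0.027,0,0,0,0],
    [-0.0035,0,-0.027,0,0,0,0],
    [-0.0035,0,-0.02,0,0,0,0],
    [0,0,-0.01,0,0,0,0],
    [0,0,0,0,0,0,0],
  ],
)

```text
clock: 5.52
position: [536.2, -86.6, 124.2]
ee_rot: [1.0, -0.009, -0.0, -0.0]
contact_force: [-0.0, 0.1, 0.7]
gripper_width: -0.3
grasp_force: 0.0
```

Call:
servo_tool(
  plan=[
    [0,0,-0.005,0,0,0,0],
    [0,0,-0.005,0,0,0,0],
    [0,0,0,0,0,0,0],
  ],
)

```text
clock: 5.9
position: [536.5, -86.6, 123.6]
ee_rot: [1.0, -0.008, 0.001, 0.0]
contact_force: [-3.1, 1.4, 9.1]
gripper_width: 0.1
grasp_force: 4.8
```

Call:
servo_tool(
  plan=[
    [0,0,-0.005,0,0,0,0],
    [0,0,-0.004,0,0,0,0],
    [0,0,0,0,0,0,0],
    [0,0,0,0,0,0,0],
  ],
)

```text
clock: 6.4
position: [536.6, -86.7, 123.4]
ee_rot: [1.0, -0.008, 0.001, 0.001]
contact_force: [-8.7, 4.8, 23.0]
gripper_width: 0.1
grasp_force: 11.4
```

The contact is now stiff, so the cover is shut. Next I lift off, open the gripper and look at the knob.

Call:
servo_tool(
  plan=[
    [0,0,0.1,0,0,0,0],
    [0,0,0.15,0,0,0,0],
    [0,0.08,0.15,0,0,0,1],
    [0.01,0.08,0.1,0,0,0,1],
    [0.01,0.08,0,0,0,0,1],
    [0.02,0.03,0,0,0,0,1],
    [0,0,0,0,0,0,1],
    [0,0,0,0,0,0,1],
    [0,0,0,0,0,0,1],
  ],
)

```text
clock: 7.52
position: [548.0, -6.3, 268.4]
ee_rot: [1.0, -0.009, -0.0, 0.0]
contact_force: [0.1, 0.7, -0.5]
gripper_width: 85.5
grasp_force: 0.0
```

Run:
```python
from h import *
from scipy.spatial.transform import Rotation as R
s=arm.read_state();d=snap('wrist','w3');c=snap('scene','s3')
print(s['position'],d['mount'].round(2),d['K'][0])
T=np.eye(4);T[:3,:3]=R.from_quat(s['ee_rot']).as_matrix();T[:3,3]=s['position']
d['world_to_cam']=np.linalg.inv(T@d['mount'])
for n,q in(('w',d),('s',c)):
    im=q['image'].astype(int);m=(im[...,2]>im[...,0]+40)&(im[...,2]>im[...,1]+25)&(q['z_map']>0)
    v,u=np.nonzero(m);P=np.array([world(q,a,b) for a,b in zip(u,v)])
    k=(abs(P[:,0]-549)<60)&(abs(P[:,1]+6)<60)&(P[:,2]>120);P=P[k]
    print(n,len(P),np.percentile(P,[2,50,98],axis=0).round(1) if len(P) else '')
    t=P[P[:,2]>np.percentile(P[:,2],98)-5]; print(cv2.minAreaRect(t[:,:2].astype('f4')),u[k].mean(),v[k].mean())
    # cover flatness: heights at points
    for x,y in[(515,-80),(515,60),(560,-80),(650,-80),(650,60)]:
        p=q['world_to_cam']@np.array([x,y,123.5,1]);uv=q['K']@p[:3];uv=uv[:2]/uv[2]
        if 0<=uv[0]<640 and 0<=uv[1]<400:print(x,y,uv.round(),world(q,*uv).round(1))
```

```text
[547.97731683  -6.30189756 268.44786279] [[-0.0000e+00 -9.5000e-01 -3.2000e-01  8.1800e+01]
 [ 1.0000e+00 -0.0000e+00 -0.0000e+00 -1.4000e-01]
 [ 0.0000e+00 -3.2000e-01  9.5000e-01 -1.4241e+02]
 [ 0.0000e+00  0.0000e+00  0.0000e+00  1.0000e+00]] [285.04977929   0.         322.9795149 ]
w 882 [[ 5.257e+02 -1.400e+01  1.432e+02]
 [ 5.518e+02 -6.600e+00  1.688e+02]
 [ 5.785e+02  2.000e-01  1.705e+02]]
((551.3388061523438, -6.031561374664307), (12.951862335205078, 54.48714828491211), 89.2861557006836) 323.3673469387755 193.08049886621316
515 -80 [392. 213.] [515.1 -79.9 123.8]
515 60 [263. 215.] [515.1  60.  123.7]
560 -80 [394. 173.] [560.1 -79.9 123.8]
650 -80 [400.  78.] [649.9 -79.8 124.3]
650 60 [250.  81.] [650.   59.9 123.8]
s 118 [[529.1 -15.9 148.9]
 [556.9 -12.5 166.5]
 [577.6  -2.2 170.6]]
((552.4219970703125, -8.735652923583984), (50.36703109741211, 14.580889701843262), 0.3391706049442291) 335.02542372881356 178.135593220339
515 -80 [306. 190.] [513.8 -79.3 121.9]
515 60 [345. 168.] [514.3  60.6 122.6]
560 -80 [315. 200.] [557.9 -78.6 120.4]
650 -80 [335. 221.] [649.1 -79.2 121.8]
650 60 [376. 197.] [647.3  63.1 118.7]
```

View pics/w3.png

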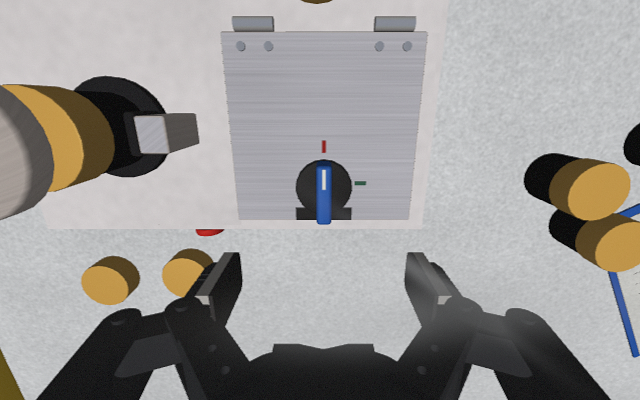

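The wrist view shows the cover flat, with the deck reading 123.8 mm at every point sampled. The wing is at (323,193), in line with the red mark at (323,146), and the green mark is at (360,183). The knob centre is about (551.3, -6.3) with its top at 169.5 mm, and the scene view agrees. Now I descend and grip the wing.

Call:
servo_tool(
  plan=[
    [0.011,0,-0.1,0,0,0,1],
    [0,0,-0.1,0,0,0,0.6],
    [0,0,-0.1,0,0,0,0.5],
    [0,0,-0.07,0,0,0,0.5],
    [0,0,-0.03,0,0,0,0.5],
    [0,0,0,0,0,0,0],
    [0,0,0,0,0,0,0],
    [0,0,0,0,0,0,0],
    [0,0,0,0,0,0,0],
    [0,0,0,0,0,0,0],
  ],
)

```text
clock: 8.88
position: [552.0, -6.4, 149.9]
ee_rot: [1.0, -0.009, 0.001, 0.0]
contact_force: [-0.3, -5.7, 1.6]
gripper_width: 12.7
grasp_force: 61.1
```

Call:
servo_tool(
  plan=[
    [0,-0.002,-0.01,0,0,0,0],
    [0,0,-0.01,0,0,0,0],
    [0,0,-0.01,0,0,0,0],
    [0,0,-0.004,0,0,0,0],
    [0,0,0,0,0,0,0],
  ],
)

```text
clock: 9.5
position: [552.1, -6.4, 140.7]
ee_rot: [1.0, -0.008, 0.001, 0.0]
contact_force: [-3.1, -3.1, 10.5]
gripper_width: 12.5
grasp_force: 62.3
```

Call:
servo_tool(
  plan=[
    [0,0,-0.004,0,0,0,0],
    [0,0,-0.003,0,0,0,0],
    [0,0,0,0,0,0,0],
  ],
)

```text
clock: 9.88
position: [552.1, -6.5, 139.7]
ee_rot: [1.0, -0.008, 0.001, 0.0]
contact_force: [-4.4, -3.1, 15.8]
gripper_width: 12.2
grasp_force: 63.1
```

Call:
servo_tool(
  plan=[
    [0,0,0,0,0,-0.04,0],
    [0,0,0,0,0,-0.06,0],
    [0,0,0,0,0,-0.06,0],
    [0,0,0,0,0,0,0],
  ],
)

```text
clock: 10.38
position: [552.1, -7.1, 139.7]
ee_rot: [0.986, -0.168, 0.001, 0.001]
contact_force: [-4.5, -5.6, 15.2]
gripper_width: 12.8
grasp_force: 63.0
```

```bash
python3 -c "
from h import *
s=arm.read_state();print(s['joints'],s['contact_force'],s['wrist_torque'])"
```

```text
[ 0.28211647  0.34580208 -0.30353019  0.00295404 -0.91962182  0.95004381] [-4.46558135 -5.62765218 15.19871542] [-1.5033794   1.24935993 -0.01295928]
```

Call:
servo_tool(
  plan=[
    [0,0,0,0,0,-0.062,0],
    [0,0,0,0,0,-0.062,0],
    [0,0,0,0,0,-0.062,0],
    [0,0,0,0,0,-0.062,0],
    [0,0,0,0,0,-0.062,0],
    [0,0,0,0,0,-0.062,0],
    [0,0,0,0,0,-0.062,0],
    [0,0,0,0,0,-0.062,0],
    [0,0,0,0,0,-0.062,0],
    [0,0,0,0,0,-0.062,0],
    [0,0,0,0,0,0,0],
  ],
)

```text
clock: 11.75
position: [550.2, -8.7, 139.7]
ee_rot: [-0.705, 0.709, -0.001, -0.002]
contact_force: [-8.0, -9.9, 17.3]
gripper_width: 12.7
grasp_force: 63.4
```

```bash
python3 -c "
from h import *
s=arm.read_state();print(s['joints'],s['contact_force'],s['wrist_torque'],2*np.arctan2(s['ee_rot'][1],s['ee_rot'][0]))"
```

```text
[ 0.28089998  0.34504123 -0.30527083  0.0044652  -0.92362961 -0.28993693] [-7.99728951 -9.89834074 17.34555414] [-2.84685609  2.14686221 -0.00311176] 4.706049836314677
```

The knob has turned about 1.56 rad. Next I let it rise into the notch, release it and back off upward.

Call:
servo_tool(
  plan=[
    [0,0,0.01,0,0,0,0],
    [0,0,0.01,0,0,0,0],
    [0,0,0,0,0,0,0],
    [0,0,0,0,0,0,0.6],
    [0,0,0,0,0,0,0.6],
    [0,0,0,0,0,0,0.6],
    [0,0,0,0,0,0,0.6],
    [0,0,0.05,0,0,0,0.6],
    [0,0,0.1,0,0,0,0.6],
    [0,0,0.15,0,0,0,0.6],
    [0,0,0.1,0,0,0,0.6],
    [-0.15,-0.1,0.1,0,0,0,0.6],
    [-0.15,-0.1,0.1,0,0,0,0.6],
    [0,0,0,0,0,0,0.6],
    [0,0,0,0,0,0,0.6],
  ],
)

```text
clock: 13.62
position: [461.4, -66.2, 323.2]
ee_rot: [-0.705, 0.71, -0.0, 0.001]
contact_force: [0.2, -0.3, -0.5]
gripper_width: 51.2
grasp_force: 0.0
```

Run:
```python
from h import *
from scipy.spatial.transform import Rotation as R
s=arm.read_state();d=snap('wrist','w4');c=snap('scene','s4');t=snap('top','t4')
T=np.eye(4);T[:3,:3]=R.from_quat(s['ee_rot']).as_matrix();T[:3,3]=s['position']
d['world_to_cam']=np.linalg.inv(T@d['mount'])
for n,q in(('w',d),('s',c),('t',t)):
    im=q['image'].astype(int);m=(im[...,2]>im[...,0]+40)&(im[...,2]>im[...,1]+25)&(q['z_map']>0)
    v,u=np.nonzero(m);P=np.array([world(q,a,b) for a,b in zip(u,v)])
    k=(abs(P[:,0]-549)<60)&(abs(P[:,1]+6)<60)&(P[:,2]>120);P=P[k]
    if len(P)<10: print(n,len(P));continue
    t_=P[P[:,2]>np.percentile(P[:,2],98)-5];print(n,len(P),np.percentile(P,[2,50,98],axis=0).round(1),np.median(t_[:,2]),cv2.minAreaRect(t_[:,:2].astype('f4')))
    for x,y in[(515,-80),(515,60),(650,-80)]:
        p=q['world_to_cam']@np.array([x,y,123.5,1]);uv=q['K']@p[:3];uv=uv[:2]/uv[2]
        if 0<=uv[0]<640 and 0<=uv[1]<400:print(x,y,world(q,*uv).round(1))
B=cv2.resize(c['image'][90:280,270:480],None,fx=3,fy=3,interpolation=cv2.INTER_CUBIC)
cv2.imwrite('pics/s4c.png',B[:,:,::-1])
```

```text
w 669 [[543.8 -35.  143.2]
 [547.5  -9.2 163.4]
 [556.5  18.1 165.4]] 164.01818045005626 ((550.466064453125, -7.239017486572266), (55.460121154785156, 13.596546173095703), 89.71562194824219)
515 -80 [514.8 -80.2 124.6]
515 60 [515.1  60.3 123.1]
650 -80 [649.9 -80.  123.7]
s 125 [[544.9 -35.3 142. ]
 [555.3  -9.1 159.3]
 [557.8  15.9 165.4]] 162.8028270601725 ((551.4523315429688, -8.794849395751953), (14.118352890014648, 54.86537170410156), 0.9117598533630371)
515 -80 [513.2 -78.9 121.1]
515 60 [514.1  60.8 122.3]
650 -80 [649.2 -79.3 122.1]
t 34 [[547.3  -9.7 161.8]
 [552.6   9.5 164.8]
 [555.7  20.1 167.5]] 164.9152756638175 ((551.6900634765625, 4.366301536560059), (7.813664436340332, 31.644010543823242), 2.4506466388702393)
515 -80 [469.  -64.1 681.8]
515 60 [471.7   2.7 650. ]
650 -80 [649.9 -80.  123.8]
```

View pics/s4c.png

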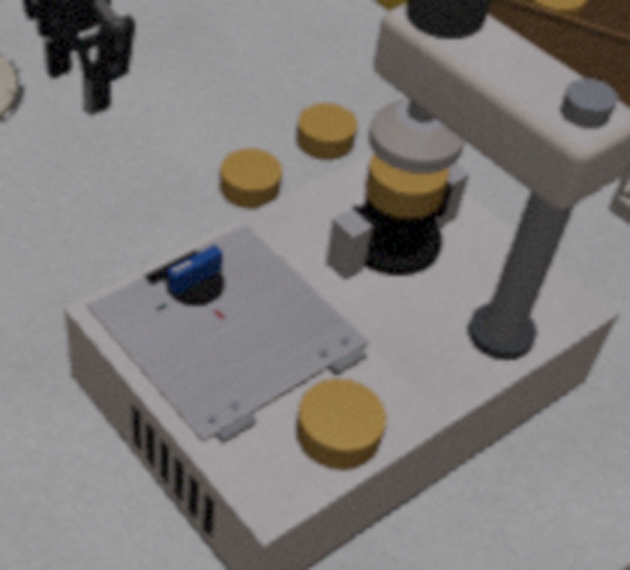

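The cover is flat and the wing at (195,268) now lies along y, pointing to the green mark at (162,306). Its top is at 164 mm, about 5 mm lower than before, so it is in the notch. The caps and jars haven't moved.

```bash
python3 -c "
from bench import arm
print(arm.job_done())"
```

```text
the job is handed in; nothing more can be done
None
```

The cover is fully shut and the blue knob is pushed in, turned a quarter turn clockwise and locked in its notch. No shift of the jars or caps is visible in the pictures, and the job is handed in (no verdict was returned).

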